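Clamp a jar in a one-hand jar holder with its cam lever

ROBOT

A 6-joint arm with a two-finger parallel gripper is mounted at the origin on the work surface. World frame = base frame: x ahead of the robot, y to its left, z up, the work surface at z = 0. Lengths are in m, angles in rad, forces in N, time in s.
With the tool pointing down it reaches from about 0.275 to 0.85 m from the base axis. Payload 5.2 kg.
Tool frame: the origin (TCP) lies at the very end of the fingers, on their centre line; the grasp point (between the pads) lies 19 mm behind it; z points along the fingers, y is the line along which they close (so a half turn about z gives the same grasp; the last joint's range is limited). The gripper opens to 85 mm and grips with 20 to 120 N. Pads are 22 mm wide; open, the fingers measure 114 mm over their backs; the gripper's body (76 mm by 85 mm) begins 54 mm behind the grasp point. The pads swing forward as they close: fully open they stand 13 mm farther back than shut.
Start: joints at [0.966, 0.259, 1.535, -0, 1.348, -0.203], TCP at [0.215, 0.506, 0.207] pointing down, gripper open.
Joint ranges: [-3.14, 3.14], [-0.91, 2.08], [0.19, 2.58], [-1.22, 4.36], [0.22, 2.71], [-3.12, 3.12]. Speed limits (rad/s): [2.57, 2.57, 3.14, 3.14, 3.14, 3.14].

INTERFACE

Orientations are given as a unit quaternion [w, x, y, z].
In Python, from bench import ctrl, cams gives the robot as it stands.
- The arm moves only by the tool carry_out, never from a script. Its argument "steps" is a list of rows, each a list of 3 entries, a list of its own where there are three numbers: the shift along the tool's x, y, z scaled (see below), then the turn, a rotation vector about the tool's x, y, z scaled (see below), then the finger opening in mm, from 0 to 85.4. In form: [[[tx, ty, tz], [wx, wy, wz], claw], ...]. A call has 1 to 20 rows; each row shifts and turns the commanded pose from where the row before left it, along the tool's axes as they then stand; what a row does not reach is not made up. The controller multiplies each number of a shift by 0.02 m and each number of a turn by 5 degrees. A row lasts 1/12 s, in which the tool goes at most 41.7 mm and 7.16 degrees, less where a joint would pass 70% of its speed; a pose out of reach is approached as far as the arm can. A call with a number of a shift or a turn outside -1 to 1 is refused whole. A call with a gripper value outside its range is refused whole. The fingers move at their own pace and stop on an object; "force" is the grip in N (left out, the last holds). Time passes only in rows, so rows that do not move let the fingers close. It gives the time, the measured TCP pose, the force, the opening and the grip force at its end, in the units of the state.
- ctrl.get_state(): the state, without advancing time (a new reading comes with each control period).
- cams.get_image(name): name is "side" or "top" or "wrist"; returns the picture (384x512x3 uint8, blue, green, red); there is no depth.
- cams.calibration(name): a dict with "intrinsics" (3x3 intrinsics, pixels), "origin" and "attitude" of the camera in the world. Camera axes: x right, y down, z forward; pixel columns grow to the right and rows downward; lengths in m; the calibration is good to about 2 mm. A picture is of the moment at which its call begins: read the wrist's pose just before it. calibration takes no time and is no camera call; for the wrist camera it gives the pose at the moment of the call.
- ctrl.hand_in(): hands the job in; it is judged then, once.
The state is a dict: "t": time; "joint_positions": joint angles; "dq": joint speeds; "effort": joint torques, N m; "eef_pos": TCP position; "orientation": TCP orientation; "contact_force": force on the tool from outside, world axes, zero at the start; "wrist_torque": the same for the moment, N m; "opening": finger opening in m; "gripper_force": force on a finger pad.
Only numpy, scipy, OpenCV 4.12 (cv2) and the standard library are available. Lean on these libraries where they do the work, as an engineer would, in place of code of your own. Each camera call takes 0.05 s, during which the arm holds its last target. There are 200 camera calls.

TASK

Fix the empty glass jar in the jar holder: slide the jaw by its orange fin until its sprung pad presses the jar snugly against the backrest, gently because it is glass, and leave it there; then flip the red cam lever over centre and fully home, without ramming it, so that the rod is locked. The jar stays upright on the holder, and the other things on the table stay as they are.

Things in the scene. Friction and masses are not known exactly. Their poses are not given: they have to be found in the camera images.
- holder: Jar holder, fixed to the table: wooden deck 325 x 100 mm, top 12 mm above the table. Origin at table height; x = the way the jaw slides towards the jar, y across, z up. Deck spans x -195 to +130 mm. At x -181 to -129 stands the dark guide block (56 mm wide, top 56 mm high) through which the jaw's steel rod (14 mm, axis 36 mm high) runs; the cam lever pivots on top of the block.
- deck_end (a point): Middle of the deck's jar-side end edge, deck top. Inside it stands the backrest, 60 mm high, 66 mm wide, a flat rubber face looking to holder -x. It is firm but has been preset with its face anywhere from x = 70 to 100 mm in the holder frame; the setting is not measured and must be felt through the jar.
- jaw (a joint): Slide of the jaw along the holder's +x, m: 0 = farthest from the jar, 0.11 = end of travel. With the lever open it drags with about 8 N of friction and stays where it is left; with the lever closed the rod is locked. Pushing it takes the 8 N drag plus the pad's force; let go, it backs off only until the pad presses with some 4 to 8 N.
- fin_top (a point): Centre of the top of the orange upright fin on the jaw, 97 mm above the table (holder x = -74 mm + jaw slide, y = 0). The fin is 14 mm thick along holder y, 32 mm long along x, and stands 40 mm above the aluminium jaw block (30 mm long, 66 mm wide, top 57 mm high). Grip it across its 14 mm and push along x.
- jaw_pad: Black rubber pad on the jaw's front, 56 mm wide, 38 mm high, centred 36 mm above the table; front face at holder x = -45 mm + jaw slide. It gives by a spring of 5 N per mm, up to 3 mm (15 N), then is solid. It should press the jar with 2.5 to 14 N, never more. This origin: the holder's origin shifted by jaw slide less pad give.
- cam (a joint): Cam lever angle about its vertical pivot, rad: 0 = open, 2.1 = fully home at its stop, growing anticlockwise from above. The lever points 60 degrees + this angle from holder +x: open towards +y, closed along -x above the rod's tail. Starts 0 to 0.2. Stiff from 0.5 (up to 7 N at 60 mm from the pivot), over centre near 1.7, drops home by itself from about 1.95. Push it with 20 N at most.
- cam_pivot (a point): On the lever's pivot axis, top of the steel hub, 82 mm above the table, at holder (-155, 0) mm. The hub's radius is 14 mm.
- lever_tip (a point): Centre of the rounded tip (radius 8 mm) of the red lever, 89 mm from the pivot axis, 73 mm above the table. The lever is a bar 12 mm wide and 14 mm high, from 66 to 80 mm above the table, free underneath outside the guide block: push its side with shut fingers from above.
- cam_handle: The red lever bar itself, turning with joint cam. Origin on the pivot axis, 64 mm above the table; its own axes agree with the holder's when the lever is fully open.
- jar: Empty clear glass jar with aluminium screw lid, standing loose on the deck between pad and backrest: 62 mm diameter, 78 mm high, about 0.2 kg. Origin at the centre of its underside, z up.
- cup: Matte blue ceramic espresso cup, 62 mm wide, 56 mm high. Origin at the centre of its underside. Not to be moved.
- bowl: Rubberwood bowl, 130 mm wide, 50 mm high. Origin at the centre of its underside. Not to be moved.
- opener: Flat steel bottle opener, about 120 mm long, 4 mm thick. Not to be moved.
- remote: White plastic remote control, 150 x 42 x 18 mm. Not to be moved.
- tealight: Amber glass tealight holder, 68 mm wide, 45 mm high. Not to be moved.

How it is judged:
By the outcome, as a careful person would: the job done as asked, in the order asked, and still so for the second after the job is handed in, with the robot touching nothing.
It also fails if it takes over 61 s, if anything falls off the work surface, if the arm or the gripper's body presses on something with over 40 N, if the wrist force passes 120 N, or if a joint passes its speed limit or range.

## Working session

There is one attempt and no reset: what is moved stays moved. The work goes in short steps, Python scripts to look and compute and a tool call to move; the robot and the scene stay as the last step left them, time stands still between calls to the robot, and variables do not carry over. Pictures are saved under pics/ and viewed, at most 10 in all, crops included, and the job is handed in when it is done.

Besides the shell and the picture viewer there is one more tool, called after "Call:" in YAML: its name, and indented under it one key for each argument. carry_out: Moves the arm, as the interface text tells. Shifts and turns lie within -1 to 1; 1 stands for 0.02 m of shift or 5 degrees of turn. Its arguments: {"type":"object","properties":{"steps":{"type":"array"},"force":{"type":"number"}},"required":["steps"]}

```bash
mkdir -p pics; cat > h.py <<'E'
import numpy as np,cv2,json
from bench import ctrl,cams
from scipy.spatial.transform import Rotation as R
def rot(a):
    a=np.array(a,float)
    if a.shape==(3,3): return a
    return R.from_quat([a[1],a[2],a[3],a[0]]).as_matrix()
def ray(c,u,v,z):
    K=np.array(c['intrinsics']);d=rot(c['attitude'])@np.linalg.solve(K,[u,v,1.]);o=np.array(c['origin'])
    return o+d*(z-o[2])/d[2]
def proj(c,p):
    K=np.array(c['intrinsics']);q=K@(rot(c['attitude']).T@(np.array(p)-np.array(c['origin'])));return q[:2]/q[2]
E
python3 - <<'E'
from h import *
for n in ['side','top']:
    im=cams.get_image(n);cv2.imwrite(f'pics/{n}0.png',im);print(n,cams.calibration(n))
s=ctrl.get_state();print(s)
E
```

```text
side {'intrinsics': array([[385.75166459,   0.        , 256.23412217],
       [  0.        , 385.75166459, 192.47978956],
       [  0.        ,   0.        ,   1.        ]]), 'origin': array([-0.07557481, -0.63643023,  0.71638536]), 'attitude': array([-0.42852326,  0.8198047 , -0.33605277,  0.17707793])}
top {'intrinsics': array([[383.77524042,   0.        , 250.99068886],
       [  0.        , 383.77524042, 189.24599353],
       [  0.        ,   0.        ,   1.        ]]), 'origin': array([0.44070656, 0.03393275, 1.0802363 ]), 'attitude': array([-0.03063007,  0.71174171, -0.70057401,  0.04100716])}
{'t': 0.1, 'joint_positions': array([ 9.66212161e-01,  2.59262842e-01,  1.53595595e+00, -2.90972972e-06,
        1.34799005e+00, -2.02794323e-01]), 'dq': array([ 9.45335735e-04, -8.51648202e-04, -3.17595444e-03,  1.94993905e-03,
        4.85013876e-04, -2.56873233e-05]), 'effort': array([ 9.72887392e-04, -4.46972430e+01, -2.91244519e+01, -4.37344161e-04,
        6.20112143e-03,  4.77509684e-05]), 'eef_pos': array([0.21477272, 0.50578924, 0.20596887]), 'orientation': array([-3.16125378e-04,  1.99545952e-01,  9.79888136e-01, -7.43694146e-04]), 'contact_force': array([-0.14233473, -0.26365422, -0.14429896]), 'wrist_torque': array([-0.00408717,  0.03255169, -0.01830589]), 'gripper_force': 0.0, 'opening': 0.08533537932294513}
```

View pics/top0.png

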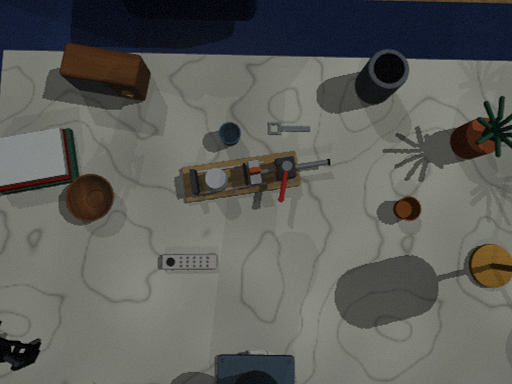

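View pics/side0.png

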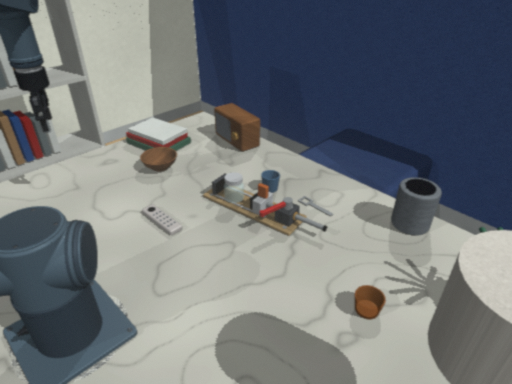

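The top view shows the holder lying from (183,185), the backrest end, to (300,165). The orange fin is near (254,171), the hub at (287,166) and the red lever tip at (281,200). The cup at (229,133) and the opener at (290,128) are close by.

```bash
cat > m.py <<'E'
from h import *
im=cv2.imread('pics/top0.png');c=cams.calibration('top')
hsv=cv2.cvtColor(im,cv2.COLOR_BGR2HSV);H,S,V=cv2.split(hsv)
roi=np.zeros_like(H);roi[140:215,170:340]=1
red=((H<6)|(H>174))&(S>150)&(V>90)&(roi>0)
org=(H>=6)&(H<16)&(S>190)&(V>120)&(roi>0)
wood=(H>=8)&(H<25)&(S>70)&(S<200)&(V>60)&(roi>0)
for n,m,z in [('red',red,.08),('org',org,.097),('wood',wood,.012)]:
    v,u=np.nonzero(m);print(n,len(u),u.mean(),v.mean(),u.min(),u.max(),v.min(),v.max(),ray(c,u.mean(),v.mean(),z))
    if n=='wood':
        k=cv2.morphologyEx(m.astype(np.uint8),cv2.MORPH_CLOSE,np.ones((9,9)))
        n_,l,st,_=cv2.connectedComponentsWithStats(k);i=1+st[1:,4].argmax();vv,uu=np.nonzero(l==i)
        P=np.array([ray(c,a,b,.012)[:2] for a,b in zip(uu,vv)],np.float32)
        r=cv2.minAreaRect(P);print(r,cv2.boxPoints(r))
cr=cv2.resize(im[135:215,170:340],None,fx=4.7,fy=4.7,interpolation=cv2.INTER_CUBIC);cv2.imwrite('pics/c0.png',cr)
E
python3 m.py
```

```text
red 111 283.13513513513516 186.15315315315314 279 287 171 201 [ 0.55211708 -0.06427361  0.08      ]
org 2 258.0 167.5 257 259 167 168 [0.59775583 0.00292695 0.097     ]
wood 1471 237.22365737593475 175.75322909585316 182 300 151 201 [0.58689653 0.05826386 0.012     ]
((0.5866066217422485, 0.048158809542655945), (0.09890145063400269, 0.3226572573184967), 9.59441089630127) [[ 0.5109585   0.19898874]
 [ 0.56473666 -0.11915528]
 [ 0.66225475 -0.10267112]
 [ 0.6084766   0.2154729 ]]
```

View pics/c0.png

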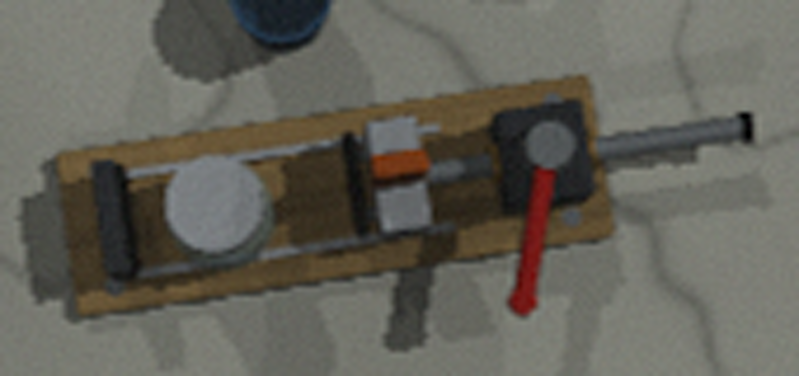

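```bash
cat >> h.py <<'E'
Y=np.radians(99.6);ex=np.array([np.cos(Y),np.sin(Y),0]);ey=np.array([-np.sin(Y),np.cos(Y),0])
O=np.array([0.5866,0.0482,0])+.0325*ex
def toh(p): d=np.array(p)-O;return np.array([d@ex,d@ey,d[2]])*1000
def tow(h): h=np.array(h)/1000.;return O+h[0]*ex+h[1]*ey+np.array([0,0,h[2]])
E
python3 - <<'E'
from h import *
c=cams.calibration('top')
for n,u,v,z in [('hub',548,145,.082),('fin',400,163,.097),('lid',213,204,.078),('tip',522,303,.08),('rodend',745,128,.036),('padtop',357,160,.055),('backtopL',120,165,.072)]:
    print(n,toh(ray(c,170+u/4.7-.4,135+v/4.7-.4,z)).round(1))
# check vs side image: project
cs=cams.calibration('side')
print(O,ex)
im=cv2.imread('pics/side0.png')[140:260,180:340]
s=5
for n,h in [('hub',(-155,0,82)),('d1',(130,50,12)),('d2',(130,-50,12)),('d3',(-195,50,12)),('d4',(-195,-50,12)),('fin',(-74+8,0,97))]:
    u,v=proj(cs,tow(h));print(n,u,v)
im=cv2.resize(im,None,fx=s,fy=s,interpolation=cv2.INTER_CUBIC)
for h in [(-155,0,82),(130,50,12),(130,-50,12),(-195,50,12),(-195,-50,12),(-66,0,97)]:
    u,v=proj(cs,tow(h));cv2.circle(im,(int((u-180+.5)*s),int((v-140+.5)*s)),4,(0,255,0),1)
cv2.imwrite('pics/s1.png',im)
s=ctrl.get_state();print(s['t'],toh(s['eef_pos']))
E
```

```text
hub [-154.2   -0.    82. ]
fin [-69.8  -0.1  97. ]
lid [36.2  4.3 78. ]
tip [-125.8   85.3   80. ]
rodend [-276.6    0.6   36. ]
padtop [-47.7 -11.8  55. ]
backtopL [ 85.2 -26.3  72. ]
[0.58118002 0.08024487 0.        ] [-0.16676875  0.98599604  0.        ]
hub 287.4713002046093 199.3376378409063
d1 201.98231713805234 193.90094881298546
d2 222.17909743443946 180.08341351889018
d3 288.9490329029528 233.20782983161712
d4 306.8100772965134 215.2001839556057
fin 261.6449682133004 184.62156740057793
0.1 [480.69034639 290.30863724 205.96886955]
```

View pics/s1.png

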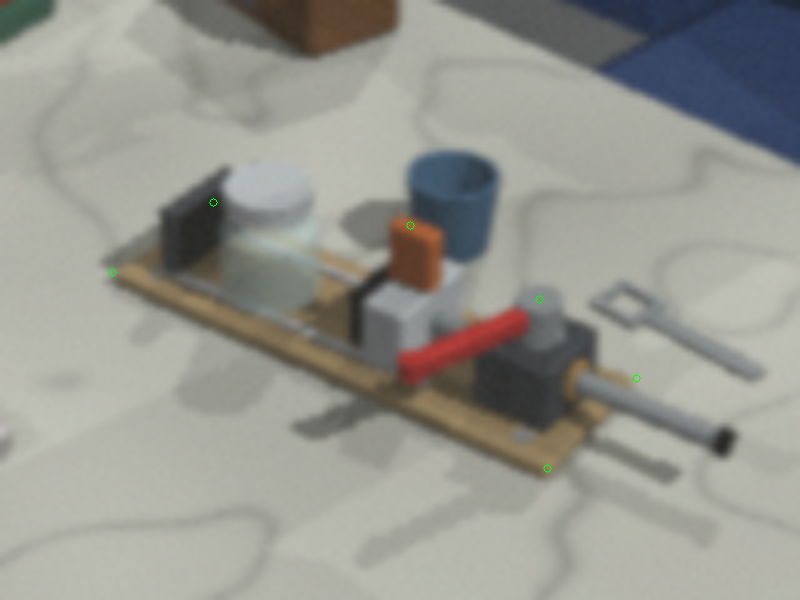

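The projected frame matches the side view. In holder coordinates the fin is at x≈-70, the jar at (36,4) and the lever tip at (-126,85). I'll turn the tool and travel above the fin.

Call:
carry_out:
  steps:
    - [[0,0,0],[0,0,0.957],40]
    - [[0,0,0],[0,0,0.957],40]
    - [[0,0,0],[0,0,0.957],40]
    - [[0,0,0],[0,0,0.957],40]
    - [[0,0,0],[0,0,0.957],40]
    - [[0,0,0],[0,0,0.957],40]
    - [[0,0,0],[0,0,0.957],40]
    - [[0,0,0],[0,0,0.957],40]
    - [[0,0,0],[0,0,0.957],40]
    - [[0,0,0],[0,0,0.957],40]
    - [[0,0,0],[0,0,0.957],40]
    - [[0,0,0],[0,0,0.957],40]
    - [[-0.983,0.518,0],[0,0,0],40]
    - [[-0.983,0.518,0],[0,0,0],40]
    - [[-0.983,0.518,0],[0,0,0],40]
    - [[-0.983,0.518,0],[0,0,0],40]
    - [[-0.983,0.518,0],[0,0,0],40]
    - [[-0.983,0.518,0],[0,0,0],40]
    - [[-0.983,0.518,0],[0,0,0],40]
    - [[-0.983,0.518,0],[0,0,0],40]

```text
t: 1.77
eef_pos: [0.3232, 0.3638, 0.2064]
orientation: [-0.0, 0.646, 0.764, -0.0]
contact_force: [0.2, -0.6, -0.4]
opening: 0.04
gripper_force: 0.0
```

Call:
carry_out:
  steps:
    - [[-0.983,0.518,0],[0,0,0],40]
    - [[-0.983,0.518,0],[0,0,0],40]
    - [[-0.983,0.518,0],[0,0,0],40]
    - [[-0.983,0.518,0],[0,0,0],40]
    - [[-0.983,0.518,0],[0,0,0],40]
    - [[-0.983,0.518,0],[0,0,0],40]
    - [[-0.983,0.518,0],[0,0,0],40]
    - [[-0.983,0.518,0],[0,0,0],40]
    - [[-0.983,0.518,0],[0,0,0],40]
    - [[-0.983,0.518,0],[0,0,0],40]
    - [[-0.983,0.518,0],[0,0,0],40]
    - [[-0.983,0.518,0],[0,0,0],40]
    - [[-0.983,0.518,0],[0,0,0],40]
    - [[-0.983,0.518,0],[0,0,0],40]
    - [[-0.983,0.518,0],[0,0,0],40]
    - [[-0.983,0.518,0],[0,0,0],40]
    - [[-0.983,0.518,0],[0,0,0],40]
    - [[-0.983,0.518,0],[0,0,0],40]
    - [[-0.983,0.518,0],[0,0,0],40]
    - [[-0.983,0.518,0],[0,0,0],40]

```text
t: 3.43
eef_pos: [0.5928, 0.0106, 0.2061]
orientation: [-0.001, 0.646, 0.764, -0.0]
contact_force: [-0.7, 0.1, 0.2]
opening: 0.0395
gripper_force: 0.0
```

```bash
cat > st.py <<'E'
from h import *
s=ctrl.get_state();f=s['contact_force'];r=rot(s['orientation'])
print('t',s['t'],'holder',toh(s['eef_pos']).round(2),'yaw_h',np.degrees(np.arctan2(r[:,0]@ey,r[:,0]@ex)).round(2),'z',r[:,2].round(4),'F',np.round([f@ex,f@ey,f[2]],2),'open',s['opening'],'g',s['gripper_force'],'j6',s['joint_positions'][5])
E
python3 st.py
python3 - <<'E'
from h import *
im=cams.get_image('wrist');cv2.imwrite('pics/w1.png',im)
E
```

```text
t 3.4333 holder [-7.0560e+01  2.0000e-01  2.0612e+02] yaw_h -0.05 z [-1.2e-03  2.0e-04 -1.0e+00] F [0.17 0.63 0.19] open 0.03949626870517773 g 0.0 j6 -0.33680729095623296
```

View pics/w1.png

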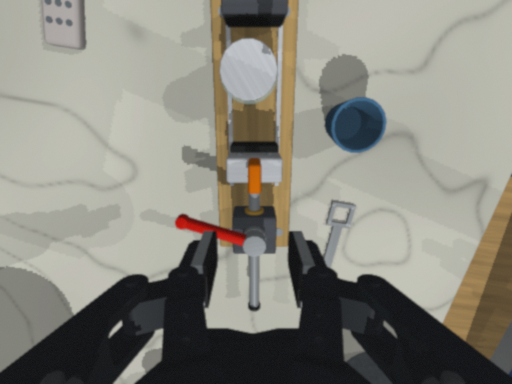

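The wrist view shows the fin centred between the fingers' lines at (254,175), the hub at (254,243), the lever tip at (183,222) and the lid at (248,70). I'll measure these from this view too.

```bash
python3 - <<'E'
from h import *
c=cams.calibration('wrist');im=cv2.imread('pics/w1.png');H,S,V=cv2.split(cv2.cvtColor(im,cv2.COLOR_BGR2HSV))
for n,m in [('org',(H>=6)&(H<20)&(S>200)&(V>150)),('red',((H<6)|(H>174))&(S>150)&(V>80))]:
    m=m.copy();m[:140]=0;m[260:]=0;m[:,:150]=0;m[:,300:]=0
    v,u=np.nonzero(m);print(n,len(u),u.min(),u.max(),v.min(),v.max(),[toh(ray(c,a,b,.097 if n=='org' else .08)).round(1) for a,b in [(u.mean(),v.min()),(u.mean(),v.max()),(u.min(),v[u==u.min()].mean())]])
for n,u,v,z in [('hub',254,243,.082),('lid',248,70,.078),('tip',183,222,.08),('backtop',254,24,.072),('jawblock front',254,153,.057)]:
    print(n,toh(ray(c,u,v,z)).round(1))
E
```

```text
org 304 249 260 166 192 [array([-59. ,  -3.6,  97. ]), array([-86.7,  -3.6,  97. ]), array([-72.7,   1.8,  97. ])]
red 720 176 244 215 245 [array([-119.7,   46.8,   80. ]), array([-157.9,   48.7,   80. ]), array([-128.9,   86.1,   80. ])]
hub [-154.3   -3.4   82. ]
lid [32.5  2.3 78. ]
tip [-128.3   78.    80. ]
backtop [73.6 -3.6 72. ]
jawblock front [-52.9  -3.6  57. ]
```

Call:
carry_out:
  steps:
    - [[0,0.075,0.9],[0,0,0],40]
    - [[0,0,0.9],[0,0,0],40]
    - [[0,0,0.9],[0,0,0],40]
    - [[0,0,0.9],[0,0,0],40]
    - [[0,0,0.9],[0,0,0],40]
    - [[0,0,0.9],[0,0,0],40]
    - [[0,0,0.8],[0,0,0],40]
    - [[0,0,0.5],[0,0,0],40]
    - [[0,0,0.3],[0,0,0],40]
    - [[0,0,0],[0,0,0],40]

```text
t: 4.32
eef_pos: [0.593, 0.012, 0.0653]
orientation: [-0.001, 0.646, 0.764, -0.001]
contact_force: [-0.7, 0.6, -0.8]
opening: 0.0402
gripper_force: 0.0
```

```bash
python3 st.py
```

```text
t 4.3167 holder [-69.25  -0.25  65.25] yaw_h -0.04 z [-2.8e-03  5.0e-04 -1.0e+00] F [ 0.7   0.56 -0.75] open 0.040185091965211674 g 0.0 j6 -0.33450563210471895
```

Call:
carry_out:
  steps:
    - [[0,0,0],[0,0,0],24]
    - [[0,0,0],[0,0,0],20]
    - [[0,0,0],[0,0,0],16]
    - [[0,0,0],[0,0,0],12]
    - [[0,0,0],[0,0,0],12]
    - [[0,0,0],[0,0,0],12]
    - [[0,0,0],[0,0,0],12]
  force: 25

```text
t: 4.9
eef_pos: [0.5944, 0.0116, 0.0679]
orientation: [0.001, 0.646, 0.764, 0.0]
contact_force: [-1.6, -0.3, 6.1]
opening: 0.013
gripper_force: 24.8
```

```bash
python3 st.py
```

```text
t 4.9 holder [-69.89  -1.64  67.9 ] yaw_h -0.04 z [ 1.5e-03 -4.0e-04 -1.0e+00] F [0.02 1.64 6.13] open 0.013025672126529848 g 24.81585055589676 j6 -0.33453269999879925
```

Call:
carry_out:
  steps:
    - [[0,0.05,-0.1],[0,0,0],10]
    - [[0,0,0],[0,0,0],10]
    - [[0.1,0,0],[0,0,0],10]
    - [[0.15,0,0],[0,0,0],10]
    - [[0.15,0,0],[0,0,0],10]
    - [[0.15,0,0],[0,0,0],10]
    - [[0.15,0,0],[0,0,0],10]
    - [[0.15,0,0],[0,0,0],10]
    - [[0.15,0,0],[0,0,0],10]
    - [[0.15,0,0],[0,0,0],10]
    - [[0.15,0,0],[0,0,0],10]
    - [[0.15,0,0],[0,0,0],10]
    - [[0.15,0,0],[0,0,0],10]
  force: 60

```text
t: 5.98
eef_pos: [0.5893, 0.0414, 0.0682]
orientation: [0.001, 0.646, 0.764, -0.002]
contact_force: [-1.8, -8.4, -3.3]
opening: 0.0112
gripper_force: 59.8
```

```bash
python3 st.py
```

```text
t 5.9833 holder [-39.66  -1.55  68.16] yaw_h -0.04 z [-0.0012 -0.0032 -1.    ] F [-8.01  3.16 -3.26] open 0.011161835683354137 g 59.801316261291504 j6 -0.2813943912799214
```

Call:
carry_out:
  steps:
    - [[0.1,-0.05,0.05],[0,0,0],10]
    - [[0.1,-0.05,0],[0,0,0],10]
    - [[0.1,0,0],[0,0,0],10]
    - [[0.1,0,0],[0,0,0],10]
    - [[0.1,0,0],[0,0,0],10]
    - [[0.1,0,0],[0,0,0],10]
    - [[0.1,0,0],[0,0,0],10]

```text
t: 6.57
eef_pos: [0.5871, 0.0549, 0.0682]
orientation: [0.002, 0.646, 0.764, -0.0]
contact_force: [2.2, -7.4, -1.8]
opening: 0.0113
gripper_force: 60.0
```

```bash
python3 st.py
```

```text
t 6.5667 holder [-25.97  -1.6   68.15] yaw_h -0.05 z [ 0.0032 -0.0032 -1.    ] F [-7.63 -0.91 -1.84] open 0.011331917978952838 g 59.98862385749817 j6 -0.2590277972256986
```

Call:
carry_out:
  steps:
    - [[0.05,0,0],[0,0,0],10]
    - [[0.05,0,0],[0,0,0],10]
    - [[0.05,0,0],[0,0,0],10]

```text
t: 6.82
eef_pos: [0.5866, 0.0576, 0.0682]
orientation: [0.002, 0.646, 0.764, -0.0]
contact_force: [3.3, -9.3, -1.8]
opening: 0.0113
gripper_force: 60.0
```

```bash
python3 st.py
```

```text
t 6.8167 holder [-23.26  -1.6   68.17] yaw_h -0.04 z [ 0.0032 -0.0036 -1.    ] F [-9.67 -1.7  -1.78] open 0.011269677854306001 g 59.97502148151398 j6 -0.25411657489230594
```

Call:
carry_out:
  steps:
    - [[0.05,0,0],[0,0,0],10]
    - [[0.05,0,0],[0,0,0],10]

```text
t: 6.98
eef_pos: [0.5863, 0.0595, 0.0682]
orientation: [0.002, 0.646, 0.764, -0.0]
contact_force: [2.3, -8.3, -2.2]
opening: 0.0115
gripper_force: 60.0
```

Call:
carry_out:
  steps:
    - [[0.05,0,0],[0,0,0],10]
    - [[0.05,0,0],[0,0,0],10]

```text
t: 7.15
eef_pos: [0.586, 0.0614, 0.0682]
orientation: [0.002, 0.646, 0.764, -0.0]
contact_force: [1.9, -8.6, -2.4]
opening: 0.0114
gripper_force: 60.0
```

Call:
carry_out:
  steps:
    - [[0.05,0,0],[0,0,0],10]
    - [[0.05,0,0],[0,0,0],10]

```text
t: 7.32
eef_pos: [0.5856, 0.0634, 0.0682]
orientation: [0.002, 0.646, 0.763, -0.0]
contact_force: [2.4, -8.4, -2.1]
opening: 0.0112
gripper_force: 60.0
```

Call:
carry_out:
  steps:
    - [[0.05,0,0],[0,0,0],10]
    - [[0.05,0,0],[0,0,0],10]

```text
t: 7.48
eef_pos: [0.5853, 0.0654, 0.0681]
orientation: [0.002, 0.646, 0.764, -0.0]
contact_force: [2.2, -8.3, -2.8]
opening: 0.0115
gripper_force: 60.0
```

Call:
carry_out:
  steps:
    - [[0.05,0,0],[0,0,0],10]
    - [[0.05,0,0],[0,0,0],10]

```text
t: 7.65
eef_pos: [0.585, 0.0674, 0.0681]
orientation: [0.002, 0.646, 0.764, -0.0]
contact_force: [3.5, -8.0, -1.7]
opening: 0.0109
gripper_force: 60.0
```

Call:
carry_out:
  steps:
    - [[0.05,0,0],[0,0,0],10]
    - [[0.05,0,0],[0,0,0],10]

```text
t: 7.82
eef_pos: [0.5846, 0.0693, 0.0681]
orientation: [0.002, 0.646, 0.764, -0.0]
contact_force: [1.8, -9.1, -2.2]
opening: 0.0113
gripper_force: 60.0
```

Call:
carry_out:
  steps:
    - [[0.05,0,0],[0,0,0],10]
    - [[0.05,0,0],[0,0,0],10]

```text
t: 7.98
eef_pos: [0.5843, 0.0713, 0.0682]
orientation: [0.002, 0.646, 0.764, -0.0]
contact_force: [2.8, -9.9, -3.0]
opening: 0.0114
gripper_force: 60.0
```

Call:
carry_out:
  steps:
    - [[0.05,0,0],[0,0,0],10]

```text
t: 8.07
eef_pos: [0.5842, 0.0723, 0.0682]
orientation: [0.002, 0.646, 0.764, -0.0]
contact_force: [3.0, -9.6, -2.3]
opening: 0.0113
gripper_force: 60.0
```

Call:
carry_out:
  steps:
    - [[0.05,0,0],[0,0,0],10]

```text
t: 8.15
eef_pos: [0.584, 0.0732, 0.0681]
orientation: [0.002, 0.646, 0.764, -0.0]
contact_force: [2.5, -9.5, -1.9]
opening: 0.0113
gripper_force: 60.0
```

Call:
carry_out:
  steps:
    - [[0.05,0,0],[0,0,0],10]
    - [[0.05,0,0],[0,0,0],10]

```text
t: 8.32
eef_pos: [0.5837, 0.0752, 0.0682]
orientation: [0.002, 0.646, 0.764, -0.0]
contact_force: [2.5, -9.6, -2.4]
opening: 0.0112
gripper_force: 60.0
```

Call:
carry_out:
  steps:
    - [[0.05,0,0],[0,0,0],10]
    - [[0.05,0,0],[0,0,0],10]

```text
t: 8.48
eef_pos: [0.5833, 0.0772, 0.0682]
orientation: [0.002, 0.646, 0.764, -0.0]
contact_force: [1.7, -9.5, -2.3]
opening: 0.0111
gripper_force: 60.0
```

```bash
python3 - <<'E'
from h import *
im=cams.get_image('side');cv2.imwrite('pics/s2.png',np.hstack([cv2.resize(im[140:240,190:290],(400,400),interpolation=cv2.INTER_CUBIC),cv2.resize(cams.get_image('top')[140:220,170:250],(400,400),interpolation=cv2.INTER_CUBIC)]))
E
```

```text
(no output)
```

View pics/s2.png

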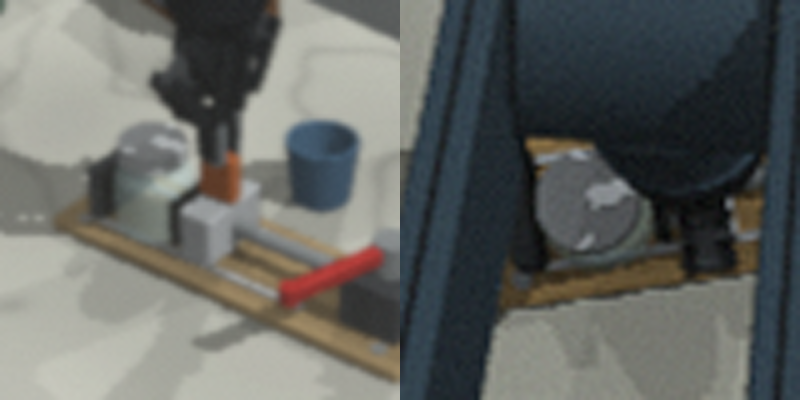

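The side crop (lid at (152,150)) shows the jar upright, close to the backrest and touching the pad. I'll continue in 1 mm steps.

Call:
carry_out:
  steps:
    - [[0.05,0,0],[0,0,0],10]

```text
t: 8.67
eef_pos: [0.5832, 0.0781, 0.0682]
orientation: [0.002, 0.646, 0.764, -0.0]
contact_force: [1.7, -8.9, -2.2]
opening: 0.0115
gripper_force: 60.0
```

Call:
carry_out:
  steps:
    - [[0.05,0,0],[0,0,0],10]

```text
t: 8.75
eef_pos: [0.5831, 0.0787, 0.0682]
orientation: [0.003, 0.646, 0.764, -0.001]
contact_force: [2.6, -12.7, -2.5]
opening: 0.0111
gripper_force: 60.0
```

Call:
carry_out:
  steps:
    - [[0.03,0,0],[0,0,0],10]
    - [[0,0,0],[0,0,0],10]

```text
t: 8.92
eef_pos: [0.583, 0.0789, 0.0682]
orientation: [0.003, 0.646, 0.764, -0.001]
contact_force: [2.7, -11.2, -1.8]
opening: 0.0111
gripper_force: 60.0
```

Call:
carry_out:
  steps:
    - [[0.05,0,0],[0,0,0],10]

```text
t: 9.0
eef_pos: [0.583, 0.0793, 0.0682]
orientation: [0.003, 0.646, 0.764, -0.001]
contact_force: [2.7, -15.4, -3.1]
opening: 0.0111
gripper_force: 59.9
```

Call:
carry_out:
  steps:
    - [[0.04,0,0],[0,0,0],10]

```text
t: 9.08
eef_pos: [0.5829, 0.0796, 0.0682]
orientation: [0.003, 0.646, 0.764, -0.001]
contact_force: [4.0, -17.3, -2.4]
opening: 0.0114
gripper_force: 59.9
```

Call:
carry_out:
  steps:
    - [[-0.05,0,0],[0,0,0],10]
    - [[-0.05,0,0],[0,0,0],10]
    - [[0,0,0],[0,0,0],10]
    - [[0,0,0],[0,0,0],16]
    - [[0,0,0],[0,0,0],22]
    - [[0,0,0],[0,0,0],30]
    - [[0,0,0],[0,0,0],36]
    - [[0,0,0],[0,0,0],40]
    - [[0,0,0],[0,0,0],40]
    - [[0,0,0],[0,0,0],40]
  force: 20

```text
t: 9.92
eef_pos: [0.5812, 0.0823, 0.0678]
orientation: [0.0, 0.646, 0.764, 0.0]
contact_force: [1.0, -0.1, 0.4]
opening: 0.0399
gripper_force: 0.0
```

```bash
python3 st.py
```

```text
t 9.9167 holder [ 2.   -0.31 67.78] yaw_h -0.02 z [ 1.e-04  1.e-04 -1.e+00] F [-0.27 -0.96  0.4 ] open 0.0398575475790463 g 0.0 j6 -0.21653370720096993
```

Call:
carry_out:
  steps:
    - [[0,0,-0.4],[0,0,0],40]
    - [[0,0,-0.8],[0,0,0],40]
    - [[0,0,-1],[0,0,0],40]
    - [[0,0,-1],[0,0,0],40]
    - [[0,0,-1],[0,0,0],20]
    - [[0,0,-0.8],[0,0,0],0]
    - [[-0.9,-0.427,0],[0,0,0],0]
    - [[-0.9,-0.427,0],[0,0,0],0]
    - [[-0.9,-0.427,0],[0,0,0],0]
    - [[-0.9,-0.427,0],[0,0,0],0]
    - [[-0.9,-0.427,0],[0,0,0],0]
    - [[-0.9,-0.427,0],[0,0,0],0]
    - [[0,0,0],[0,0,0.91],0]
    - [[0,0,0],[0,0,0.91],0]
    - [[0,0,0],[0,0,0.91],0]
    - [[0,0,0],[0,0,0.91],0]
    - [[0,0,0],[0,0,0],0]

```text
t: 11.33
eef_pos: [0.5487, -0.0331, 0.1684]
orientation: [0.0, 0.759, 0.651, 0.0]
contact_force: [0.2, 0.0, -0.2]
opening: 0.0001
gripper_force: 0.0
```

```bash
python3 st.py;python3 - <<'E'
from h import *
c=cams.calibration('wrist');im=cams.get_image('wrist');cv2.imwrite('pics/w2.png',im)
im=cams.get_image('side');cv2.imwrite('pics/s3.png',im)
E
```

```text
t 11.3333 holder [-106.33   50.95  168.41] yaw_h -18.41 z [ 7.e-04 -1.e-04 -1.e+00] F [ 0.01 -0.2  -0.17] open 0.0001024810272316862 g 0.0 j6 -0.10944267395151391
```

View pics/w2.png

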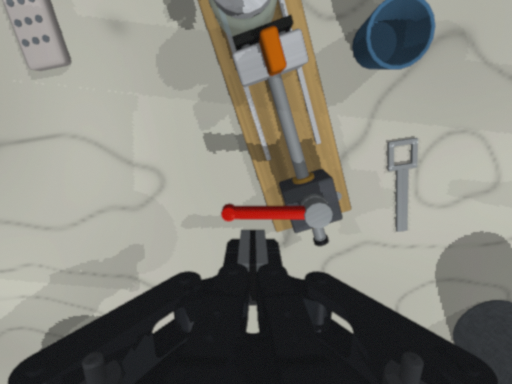

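The wrist view shows the jaw against the jar and the lever horizontal in the picture, with its tip at (230,213) and hub at (318,213). The opener is at (402,185), clear of the sweep.

Call:
carry_out:
  steps:
    - [[0,0,0.8],[0,0,0],0]
    - [[0,0,0.9],[0,0,0],0]
    - [[0,0,0.9],[0,0,0],0]
    - [[0,0,0.9],[0,0,0],0]
    - [[0,0,0.8],[0,0,0],0]
    - [[0,0,0.5],[0,0,0],0]
    - [[0,0,0.35],[0,0,0],0]
    - [[0,0,0],[0,0,0],0]

```text
t: 12.1
eef_pos: [0.5478, -0.0327, 0.0635]
orientation: [-0.001, 0.758, 0.652, -0.001]
contact_force: [0.4, 0.1, 0.3]
opening: 0.0001
gripper_force: 0.0
```

```bash
python3 st.py
```

```text
t 12.1 holder [-105.83   51.75   63.55] yaw_h -18.19 z [-2.2e-03  6.0e-04 -1.0e+00] F [-0.01 -0.41  0.26] open 9.667669031146372e-05 g 0.0 j6 -0.11313669142678444
```

Call:
carry_out:
  steps:
    - [[-0.1,0,0],[0,0,0],0]
    - [[-0.1,0,0],[0,0,0],0]
    - [[-0.1,0,0],[0,0,0],0]
    - [[-0.1,0,0],[0,0,0],0]
    - [[-0.1,0,0],[0,0,0],0]

```text
t: 12.52
eef_pos: [0.5475, -0.0433, 0.0654]
orientation: [0.001, 0.758, 0.652, 0.0]
contact_force: [-0.6, -0.4, -0.5]
opening: 0.0
gripper_force: 0.0
```

```bash
python3 st.py
```

```text
t 12.5167 holder [-116.15   53.85   65.36] yaw_h -18.24 z [ 1.2e-03 -4.0e-04 -1.0e+00] F [-0.33  0.65 -0.5 ] open 1.2301433083317402e-05 g 0.0 j6 -0.1311221282645894
```

Call:
carry_out:
  steps:
    - [[-0.08,0,0],[0,0,0],0]
    - [[-0.08,0,0],[0,0,0],0]
    - [[-0.229,-0.0515,0],[0,0,-0.8],0]
    - [[-0.229,-0.0515,0],[0,0,-0.8],0]
    - [[-0.229,-0.0515,0],[0,0,-0.8],0]
    - [[-0.229,-0.0515,0],[0,0,-0.8],0]
    - [[-0.229,-0.0515,0],[0,0,-0.8],0]
    - [[-0.229,-0.0515,0],[0,0,-0.8],0]

```text
t: 13.18
eef_pos: [0.541, -0.0737, 0.0647]
orientation: [-0.0, 0.605, 0.796, -0.0]
contact_force: [-0.1, 0.9, -0.6]
opening: 0.0001
gripper_force: 0.0
```

```bash
cat >> st.py <<'E'
P=toh(s['eef_pos'])[:2]-np.array([-154.5,-1.5]);a=np.arctan2(P[1],P[0]);rr=np.hypot(*P)
print('r',rr,'lever_deg',np.degrees(a+np.arcsin(17/rr)),'cam',a+np.arcsin(17/rr)-np.pi/3,'tool push frame F',[f@r[:,0],f@r[:,1]],'pivot in tool',-(r[:,:2].T@(ex*P[0]+ey*P[1])))
E
python3 st.py
```

```text
t 13.1833 holder [-145.09   65.32   64.73] yaw_h 5.96 z [-1.e-04  1.e-04 -1.e+00] F [ 0.91 -0.07 -0.62] open 8.732763662146647e-05 g 0.0 j6 -0.6113499292333926
r 67.48099481833029 lever_deg 96.57131703539748 cam 0.6382898940583779 tool push frame F [np.float64(0.8983515811387208), np.float64(0.16659606734512736)] pivot in tool [-16.30054324  65.48264587]
```

Call:
carry_out:
  steps:
    - [[-0.229,-0.0515,0],[0,0,-0.8],0]
    - [[-0.229,-0.0515,0],[0,0,-0.8],0]
    - [[-0.229,-0.0515,0],[0,0,-0.8],0]
    - [[-0.229,-0.0515,0],[0,0,-0.8],0]
    - [[-0.229,-0.0515,0],[0,0,-0.8],0]
    - [[-0.229,-0.0515,0],[0,0,-0.8],0]

```text
t: 13.68
eef_pos: [0.5472, -0.1011, 0.0648]
orientation: [-0.0, 0.426, 0.905, -0.0]
contact_force: [0.2, 0.1, -0.6]
opening: -0.0
gripper_force: 0.0
```

```bash
python3 st.py
```

```text
t 13.6833 holder [-173.13   63.72   64.75] yaw_h 29.95 z [-0. -0. -1.] F [ 0.05 -0.23 -0.62] open -2.3046506069202907e-05 g 0.0 j6 -1.0733804532950741
r 67.82774897005919 lever_deg 120.45460985038235 cam 1.0551319898977687 tool push frame F [np.float64(-0.07038427443906589), np.float64(0.22957482556147563)] pivot in tool [-16.4221093   65.80970939]
```

No resistance felt yet, so I'll look before pushing further.

```bash
python3 - <<'E'
from h import *
a=cams.get_image('side')[160:260,220:340];b=cams.get_image('wrist')
cv2.imwrite('pics/s4.png',np.hstack([cv2.resize(a,(480,400),interpolation=cv2.INTER_CUBIC),cv2.resize(b[160:320,180:308],(320,400))]))
E
```

```text
(no output)
```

View pics/s4.png

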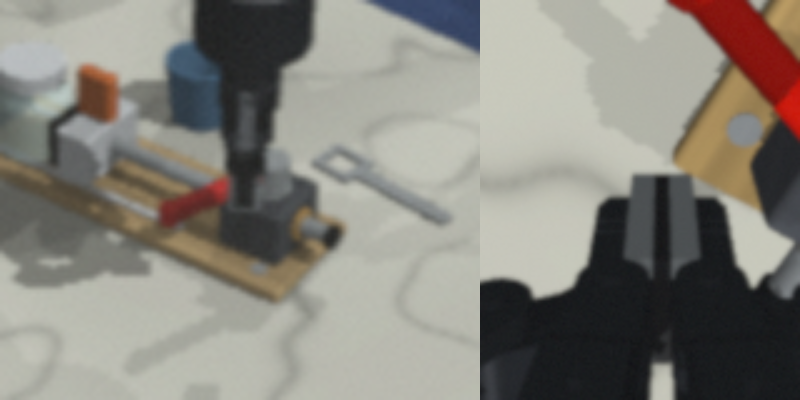

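The lever hasn't moved: its tip is still at about (261,214) in the side view, and the fingers are on the far side of it. I'll check the geometry by projection.

```bash
python3 - <<'E'
from h import *
cs=cams.calibration('side');cw=cams.calibration('wrist');ct=cams.calibration('top');s=ctrl.get_state()
p=s['eef_pos'];print('tcp',p,proj(cs,p),proj(cw,p))
L=np.radians(71.8)
for r in (0,14,40,65,89): 
    h=(-154.5+r*np.cos(L),-1.5+r*np.sin(L),80);print(r,proj(cs,tow(h)).round(1),proj(cw,tow(h)).round(1),proj(ct,tow(h)).round(1))
b=cams.get_image('wrist');H,S,V=cv2.split(cv2.cvtColor(b,cv2.COLOR_BGR2HSV))
m=((H<6)|(H>174))&(S>150)&(V>80);v,u=np.nonzero(m)
P=np.array([toh(ray(cw,a,c,.08))[:2] for a,c in zip(u,v)],np.float32);print(len(P),cv2.minAreaRect(P))
print('cam',cw['origin'],toh(cw['origin']))
E
```

```text
tcp [ 0.5475632  -0.10145814  0.06478139] [280.56209276 217.94938493] [252.3371938  226.10016561]
0 [287.6 199.6] [358.2 259.7] [286.1 165. ]
14 [283.7 201.3] [344.8 244.7] [285.3 170.2]
40 [276.5 204.6] [318.6 215.4] [283.8 179.8]
65 [269.3 207.7] [291.6 185.2] [282.3 189.2]
89 [262.3 210.9] [263.7 154.1] [280.9 198.2]
2773 ((-137.03062438964844, 51.13937759399414), (83.56694793701172, 14.202597618103027), 70.44708251953125)
cam [ 0.49832434 -0.04143744  0.23163835] [-106.16054263  101.98817518  231.63835167]
```

```bash
python3 - <<'E'
from h import *
cs=cams.calibration('side');cw=cams.calibration('wrist');p=ctrl.get_state()['eef_pos']
for h in (0,5,10,15,20,25): print(h,proj(cs,p+[0,0,h/1e3]).round(1),proj(cw,p+[0,0,h/1e3]).round(1))
a=cams.get_image('side');print(a[196:226,276:286].sum(2))
w=cams.get_image('wrist');print(w[214:250,[246,250,254,258]].sum(2).T)
E
```

```text
0 [280.4 217.9] [252.3 226.1]
5 [280.4 216.5] [252.3 229.4]
10 [280.5 215. ] [252.3 232.9]
15 [280.6 213.6] [252.3 236.6]
20 [280.6 212.1] [252.3 240.5]
25 [280.7 210.6] [252.3 244.7]
[[221 153 174 219 240 248 233 191 164 180]
 [249 150 152 181 202 202 195 163 147 178]
 [269 148 125 140 158 160 150 129 135 190]
 [288 150 120 137 136 133 131 124 121 168]
 [280 146 115 120 124 115 124 120 113 165]
 [276 141 120 119 112 121 116 116 120 166]
 [276 156 121 119 120 113 118 114 121 167]
 [269 184 155 125 115 115 113 123 147 186]
 [285 249 192 133 119 123 133 158 204 231]
 [285 261 207 148 128 116 136 183 244 262]
 [287 255 209 154 134 123 142 195 257 285]
 [275 250 204 155 130 132 144 208 283 304]
 [250 239 201 142 128 123 147 212 276 289]
 [234 235 193 143 122 126 144 210 274 276]
 [214 224 192 145 123 118 149 212 263 250]
 [199 214 192 172 151 155 173 226 259 231]
 [168 195 201 204 204 202 206 231 237 211]
 [152 162 175 175 175 168 175 183 191 192]
 [154 151 150 148 149 148 155 157 154 165]
 [158 160 153 143 146 151 147 154 156 152]
 [158 151 147 149 143 143 151 155 151 152]
 [145 145 145
[... 271 characters left out ...]
185 170 162 157]
 [342 338 330 319 297 264 254 235 213 183]
 [360 345 341 340 334 325 328 329 306 260]]
[[525 524 526 524 530 546 573 583 583 582 583 580 583 578 546 451 304 240
  238 236 238 240 236 240 235 237 237 237 237 238 235 238 241 233 235 238]
 [525 524 523 524 526 523 523 540 562 576 585 581 578 576 538 426 243 134
  127 122 121 123 122 129 121 110 107 108 106 113 114 113 111 108 105 108]
 [527 524 525 523 523 523 525 524 521 526 534 547 531 538 529 423 234  92
   90  93  89  92  92  98  89  84  83  89  83  82  83  87  83  84  81  77]
 [523 520 516 496 437 358 312 284 278 298 329 357 390 428 457 419 299 240
  237 240 237 238 238 239 239 239 237 237 234 236 237 236 235 238 237 235]]
```

The fingertips sit about 20 mm above the reported TCP, at roughly 85 mm, so they passed over the lever. I'll go up, swing back and come down lower.

Call:
carry_out:
  steps:
    - [[0,0,-0.7],[0,0,0],0]
    - [[0,0,-0.8],[0,0,0],0]
    - [[0.225,0.0675,0],[0,0,0.8],0]
    - [[0.225,0.0675,0],[0,0,0.8],0]
    - [[0.225,0.0675,0],[0,0,0.8],0]
    - [[0.225,0.0675,0],[0,0,0.8],0]
    - [[0.225,0.0675,0],[0,0,0.8],0]
    - [[0.225,0.0675,0],[0,0,0.8],0]
    - [[0.225,0.0675,0],[0,0,0.8],0]
    - [[0.225,0.0675,0],[0,0,0.8],0]
    - [[0.225,0.0675,0],[0,0,0.8],0]
    - [[0.225,0.0675,0],[0,0,0.8],0]
    - [[0.225,0.0675,0],[0,0,0.8],0]
    - [[0.225,0.0675,0],[0,0,0.8],0]
    - [[0.3,0,0],[0,0,0],0]
    - [[0.3,0,0],[0,0,0],0]
    - [[0,0,0],[0,0,0],0]

```text
t: 15.35
eef_pos: [0.5483, -0.0328, 0.0947]
orientation: [-0.0, 0.758, 0.653, 0.0]
contact_force: [0.2, 0.6, 1.2]
opening: 0.0002
gripper_force: 0.0
```

```bash
python3 st.py
```

```text
t 15.35 holder [-105.99   51.3    94.68] yaw_h -18.1 z [-2.e-04  5.e-04 -1.e+00] F [ 0.53 -0.34  1.24] open 0.00016774085828908598 g 0.0 j6 -0.11499074141930453
r 71.70637008171664 lever_deg 61.13881512760542 cam 0.019876073548233952 tool push frame F [np.float64(0.6133421069117859), np.float64(0.1533209466227629)] pivot in tool [-29.70247775  65.26534441]
```

Now descend to z≈49 and approach the lever gently.

Call:
carry_out:
  steps:
    - [[0,0,0.6],[0,0,0],0]
    - [[0,0,0.6],[0,0,0],0]
    - [[0,0,0.5],[0,0,0],0]
    - [[0,0,0.4],[0,0,0],0]
    - [[0,0,0.2],[0,0,0],0]
    - [[0,0,0],[0,0,0],0]
    - [[-0.1,0,0],[0,0,0],0]
    - [[-0.1,0,0],[0,0,0],0]
    - [[-0.1,0,0],[0,0,0],0]
    - [[-0.1,0,0],[0,0,0],0]
    - [[-0.1,0,0],[0,0,0],0]
    - [[-0.1,0,0],[0,0,0],0]
    - [[-0.1,0,0],[0,0,0],0]
    - [[-0.1,0,0],[0,0,0],0]
    - [[-0.1,0,0],[0,0,0],0]

```text
t: 16.6
eef_pos: [0.5457, -0.0521, 0.0488]
orientation: [-0.0, 0.758, 0.652, 0.0]
contact_force: [0.3, 1.8, -0.0]
opening: -0.0
gripper_force: 0.3
```

```bash
python3 st.py
```

```text
t 16.6 holder [-124.54   57.06   48.78] yaw_h -18.24 z [ 1.e-04  1.e-04 -1.e+00] F [ 1.74 -0.6  -0.01] open -4.4449676722637317e-07 g 0.32898210469284095 j6 -0.14792446598779885
r 65.77539201805021 lever_deg 77.88274218267821 cam 0.31211273037301224 tool push frame F [np.float64(1.8420147837648746), np.float64(0.02122779313231005)] pivot in tool [-10.12326444  64.99170491]
```

Contact with the lever, as expected. Now the arc.

Call:
carry_out:
  steps:
    - [[-0.228,-0.027,0],[0,0,-0.8],0]
    - [[-0.228,-0.027,0],[0,0,-0.8],0]
    - [[-0.228,-0.027,0],[0,0,-0.8],0]
    - [[-0.228,-0.027,0],[0,0,-0.8],0]
    - [[-0.228,-0.027,0],[0,0,-0.8],0]
    - [[-0.228,-0.027,0],[0,0,-0.8],0]
    - [[-0.228,-0.027,0],[0,0,-0.8],0]
    - [[-0.228,-0.027,0],[0,0,-0.8],0]

```text
t: 17.27
eef_pos: [0.544, -0.087, 0.0483]
orientation: [-0.001, 0.548, 0.837, 0.001]
contact_force: [-0.9, 5.9, 0.2]
opening: 0.0002
gripper_force: 2.6
```

```bash
sed -i 's/17\/rr/10\/rr/g' st.py; python3 st.py
```

```text
t 17.2667 holder [-158.67   64.55   48.33] yaw_h 13.95 z [-0.0017  0.0024 -1.    ] F [ 5.95 -0.11  0.23] open 0.00018169930560312552 g 2.58222134783864 j6 -0.7743510716803476
r 66.18241928393134 lever_deg 102.30656027319304 cam 0.7383887719606503 tool push frame F [np.float64(5.749474521970701), np.float64(1.5412985571486615)] pivot in tool [-11.87601448  65.10812215]
```

Resistance as expected, about 6 N. Continuing.

Call:
carry_out:
  steps:
    - [[-0.228,-0.027,0],[0,0,-0.8],0]
    - [[-0.228,-0.027,0],[0,0,-0.8],0]
    - [[-0.228,-0.027,0],[0,0,-0.8],0]
    - [[-0.228,-0.027,0],[0,0,-0.8],0]
    - [[-0.228,-0.027,0],[0,0,-0.8],0]
    - [[-0.228,-0.027,0],[0,0,-0.8],0]
    - [[-0.228,-0.027,0],[0,0,-0.8],0]
    - [[-0.228,-0.027,0],[0,0,-0.8],0]

```text
t: 17.93
eef_pos: [0.5614, -0.1184, 0.0481]
orientation: [-0.002, 0.296, 0.955, 0.0]
contact_force: [-5.0, 2.3, 0.8]
opening: -0.0003
gripper_force: 2.4
```

```bash
python3 st.py
```

```text
t 17.9333 holder [-192.55   52.66   48.12] yaw_h 45.97 z [-0.0041  0.0021 -1.    ] F [3.07 4.59 0.83] open -0.00031357534302464744 g 2.4367081560194492 j6 -1.3725678528710454
r 66.19313138274138 lever_deg 133.77566626419937 cam 1.287628284162784 tool push frame F [np.float64(5.436904848337819), np.float64(-0.9850722730737048)] pivot in tool [-12.50325476  65.00146088]
```

Call:
carry_out:
  steps:
    - [[-0.1425,-0.019,0],[0,0,-0.5],0]
    - [[-0.1425,-0.019,0],[0,0,-0.5],0]
    - [[-0.1425,-0.019,0],[0,0,-0.5],0]
    - [[-0.1425,-0.019,0],[0,0,-0.5],0]
    - [[-0.1425,-0.019,0],[0,0,-0.5],0]
    - [[-0.1425,-0.019,0],[0,0,-0.5],0]
    - [[-0.1425,-0.019,0],[0,0,-0.5],0]
    - [[-0.1425,-0.019,0],[0,0,-0.5],0]

```text
t: 18.6
eef_pos: [0.5815, -0.1321, 0.0484]
orientation: [-0.001, 0.126, 0.992, 0.0]
contact_force: [-1.4, 0.6, 0.3]
opening: 0.0003
gripper_force: 0.8
```

```bash
python3 st.py
```

```text
t 18.6 holder [-209.4    35.05   48.38] yaw_h 65.89 z [-1.9e-03  3.0e-04 -1.0e+00] F [0.87 1.28 0.35] open 0.0002876170883331815 g 0.8071942016249523 j6 -1.7271659021691104
r 65.9486548719737 lever_deg 155.06734446357754 cam 1.6592381720170304 tool push frame F [np.float64(1.5263797208734857), np.float64(0.2753168249849545)] pivot in tool [-10.93417956  65.03589643]
```

Call:
carry_out:
  steps:
    - [[-0.085,-0.012,0],[0,0,-0.3],0]
    - [[-0.085,-0.012,0],[0,0,-0.3],0]
    - [[-0.085,-0.012,0],[0,0,-0.3],0]
    - [[-0.085,-0.012,0],[0,0,-0.3],0]
    - [[-0.085,-0.012,0],[0,0,-0.3],0]
    - [[-0.085,-0.012,0],[0,0,-0.3],0]
    - [[-0.085,-0.012,0],[0,0,-0.3],0]
    - [[-0.085,-0.012,0],[0,0,-0.3],0]
    - [[-0.085,-0.012,0],[0,0,-0.3],0]
    - [[-0.085,-0.012,0],[0,0,-0.3],0]
    - [[-0.085,-0.012,0],[0,0,-0.3],0]

```text
t: 19.52
eef_pos: [0.6005, -0.1372, 0.0486]
orientation: [-0.0, -0.017, 1.0, -0.0]
contact_force: [0.4, 0.0, -0.4]
opening: -0.0002
gripper_force: 0.0
```

```bash
python3 st.py
```

```text
t 19.5167 holder [-217.63   17.19   48.55] yaw_h 82.33 z [-2.e-04 -1.e-04 -1.e+00] F [-0.03 -0.38 -0.39] open -0.00022168020127753645 g 0.0 j6 -2.00973501458067
r 65.83461428380349 lever_deg 172.24608775843916 cam 1.959063803867265 tool push frame F [np.float64(-0.38167624093052566), np.float64(0.01854770244210902)] pivot in tool [-10.09658803  65.0557858 ]
```

Call:
carry_out:
  steps:
    - [[-0.057,-0.008,0],[0,0,-0.2],0]
    - [[-0.057,-0.008,0],[0,0,-0.2],0]
    - [[-0.057,-0.008,0],[0,0,-0.2],0]
    - [[-0.057,-0.008,0],[0,0,-0.2],0]
    - [[-0.057,-0.008,0],[0,0,-0.2],0]
    - [[-0.057,-0.008,0],[0,0,-0.2],0]
    - [[-0.057,-0.008,0],[0,0,-0.2],0]

```text
t: 20.1
eef_pos: [0.6037, -0.1381, 0.0482]
orientation: [-0.005, -0.078, 0.997, 0.0]
contact_force: [-16.8, -5.3, 8.5]
opening: 0.0001
gripper_force: 9.0
```

```bash
python3 st.py
```

```text
t 20.1 holder [-219.04   14.19   48.2 ] yaw_h 89.38 z [-9.9e-03 -4.0e-04 -1.0e+00] F [-2.46 17.45  8.5 ] open 5.1755636861031354e-05 g 8.991095343153575 j6 -2.1272894563723512
r 66.41579920112757 lever_deg 174.9933915726746 cam 2.0070133009782722 tool push frame F [np.float64(17.50031813563391), np.float64(-2.638196932350096)] pivot in tool [-14.98707729  64.70271012]
```

Firm stop felt at 17.5 N. I'll back off, lift clear and look.

Call:
carry_out:
  steps:
    - [[0.2,0,0],[0,0,0],0]
    - [[0.4,0,0],[0,0,0],0]
    - [[0.5,0,0],[0,0,0],0]
    - [[0,0,0],[0,0,0],0]
    - [[0,0,-0.6],[0,0,0],0]
    - [[0,0,-1],[0,0,0],0]
    - [[0,0,-1],[0,0,0],0]
    - [[0,0,-1],[0,0,0],0]
    - [[0,0,-1],[0,0,0],0]
    - [[0,0,-1],[0,0,0],0]
    - [[0,0,-1],[0,0,0],0]
    - [[1,0,0],[0,0,0],0]
    - [[1,0,0],[0,0,0],0]
    - [[1,0,0],[0,0,0],0]
    - [[1,0,0],[0,0,0],0]
    - [[1,0,0],[0,0,0],0]
    - [[1,0,0],[0,0,0],0]
    - [[1,0,0],[0,0,0],0]
    - [[1,0,0],[0,0,0],0]
    - [[0,0,0],[0,0,0],0]

```text
t: 21.77
eef_pos: [0.4264, -0.1654, 0.1817]
orientation: [-0.0, -0.077, 0.997, -0.0]
contact_force: [0.0, -0.1, 0.2]
opening: 0.0002
gripper_force: 0.0
```

```bash
python3 st.py; python3 - <<'E'
from h import *
t=cams.get_image('top');a=cams.get_image('side');c=cams.calibration('top')
cv2.imwrite('pics/t5.png',np.vstack([cv2.resize(t[140:210,170:310],(600,300),interpolation=cv2.INTER_CUBIC),cv2.resize(a[150:240,180:360],(600,300),interpolation=cv2.INTER_CUBIC)]))
H,S,V=cv2.split(cv2.cvtColor(t,cv2.COLOR_BGR2HSV));m=((H<6)|(H>174))&(S>150)&(V>90);m[:140]=0;m[215:]=0;m[:,:240]=0;m[:,345:]=0
v,u=np.nonzero(m);P=np.array([toh(ray(c,x,y,.08))[:2] for x,y in zip(u,v)],np.float32)
print(len(P),P.min(0),P.max(0),P.mean(0),np.degrees(np.arctan2(P[:,1].mean()+.7,P[:,0].mean()+154.3)),cv2.minAreaRect(P),cv2.fitLine(P,2,0,.01,.01).T)
E
```

```text
t 21.7667 holder [-216.37  193.53  181.74] yaw_h 89.22 z [-4.e-04 -6.e-04 -1.e+00] F [-0.08 -0.01  0.21] open 0.00017526766681372785 g 0.0 j6 -2.338451155691942
r 204.60857463818658 lever_deg 110.40079008771073 cam 0.8796597326370739 tool push frame F [np.float64(-0.009498176865271525), np.float64(-0.07633622841868024)] pivot in tool [-194.16758913   64.52597094]
120 [-248.54388     -7.0095754] [-170.27574      5.0150747] [-210.06195     -0.3903276] 179.68181 ((-209.44180297851562, -0.7397451400756836), (78.28594207763672, 11.422266960144043), 0.9318101406097412) [[ 9.9994963e-01  1.0037272e-02 -2.1006194e+02 -3.9032787e-01]]
```

View pics/t5.png

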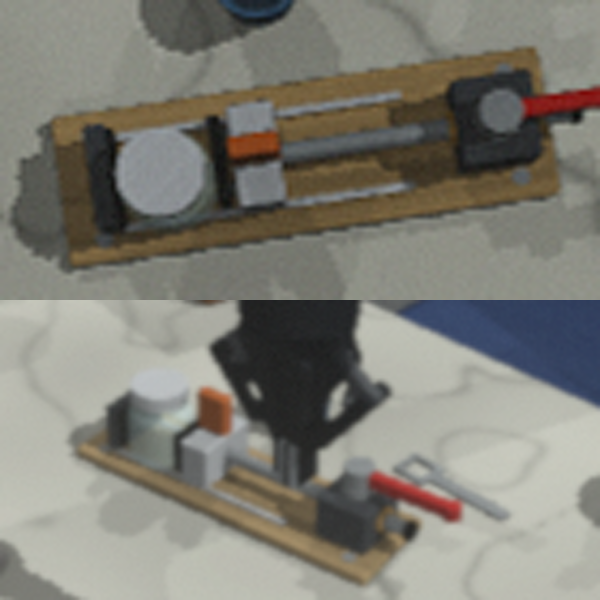

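The lever lies along -x at 179.7°, fully home within measuring error. The jar is upright between pad and backrest, and the robot is clear. Handing in.

```bash
python3 -c "
from bench import ctrl
print(ctrl.hand_in())"
```

```text
the job is handed in; nothing more can be done
None
```

I handed the job in at about 22 s: the jar is upright and held against the backrest, the pad was pushed to about 9–10 N by wrist force, and the cam lever is home and locked (179.7° measured, 180.3° nominal); it met the stop at 17.5 N.

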